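# Unlock the cash box

### The job

Lift the locked cash box by its lid handle out of the letter tray, keep it level and set it down gently, square in the middle of the cork mat, hinge side still away from the robot. Then set its three dials, from left to right as the robot sees them, to 3, 6 and 2 and open the lid until it stands about upright by itself. Leave the other things on the desk where they are, and the box on its mat.

Things in the scene. Friction and masses are not known exactly. Their poses are not given: they have to be found in the camera images.
- cashbox: grey steel cash box, 150 mm (x) x 200 mm (y), lid top 60 mm above its underside, 0.7 to 0.95 kg, balanced under its handle. Origin at the centre of its underside, z up; its handle is on the -x half, towards the robot; the three dials stand in a row on the +x half, and the lid is hinged along the +x side. It starts locked, standing in the letter tray. Once the code is set it can no longer be carried by its handle, as the lid would open.
- handle (a point): middle of the lid's handle: a round steel bar 12 mm in diameter, 110 mm long along the box's y (95 mm clear between its posts), its centre 40 mm above the lid top (34 mm free below). With the lid shut it lies 24 mm to -x from the box's centre, 100 mm above the underside. Some 35 mm free on either side (dials on its +x side). It moves with the lid and can turn between finger pads.
- lid_hinge (a point): middle of the lid's hinge axis, which runs along the box's y: 75 mm to +x from the box's centre and 44 mm above its underside; fixed to the box's base. The handle's centre starts 99 mm in front of (-x) and 56 mm above this axis.
- lid (a joint): opening angle of the lid, rad: 0 shut, 1.57 upright, 1.75 at its stop; it rises on the handle side and swings back over the hinge towards the box's +x. It is caught by a hook under each dial until all three stand at the code (within 0.2 rad each), then lifts freely. About 0.2 kg with the dials; the stiff hinge (0.09 N m) keeps it where it is left beyond about 1 rad.
- mat: cork desk mat, fixed, 260 mm (x) x 320 mm (y), 4 mm thick; origin at the centre of its underside, y along its 320 mm length
- tray: dark wooden letter tray, fixed, 210 mm (x) x 260 mm (y), 35 mm tall, wall and floor 6 mm thick; origin at the centre of its underside; the box stands on its floor
- dial_left (a joint): angle of the left (+y of the box) dial, rad, growing clockwise seen from above: digit d (0 to 9) stands at d x 0.6283 (36 degrees). At 0 the pointer points to the box's +x, at a small steel stud on the lid; nine white ticks on the lid mark 1 to 9 clockwise (no numerals). Smooth, light friction (0.03 N m), no clicks; stops at -0.25 and 5.9, so it cannot pass between 9 and 0.
- dial_left_grip (a point): on the left (+y of the box) dial's axis, 18 mm above the lid top; with the lid shut at (+42, +64) mm (x, y) from the box's centre, 78 mm above its underside; its x axis is the pointer's direction. Black disc 50 mm across, 4 mm tall, with an upright bar grip 12 mm thick, 40 mm long (its x), top 30 mm above the lid; the bar's pointed end with a white line is the pointer. Dials 64 mm apart.
- dial_middle (a joint): angle of the middle dial, rad, growing clockwise seen from above: digit d (0 to 9) stands at d x 0.6283 (36 degrees). At 0 the pointer points to the box's +x, at a small steel stud on the lid; nine white ticks on the lid mark 1 to 9 clockwise (no numerals). Smooth, light friction (0.03 N m), no clicks; stops at -0.25 and 5.9, so it cannot pass between 9 and 0.
- dial_middle_grip (a point): on the middle dial's axis, 18 mm above the lid top; with the lid shut at (+42, 0) mm (x, y) from the box's centre, 78 mm above its underside; its x axis is the pointer's direction. Black disc 50 mm across, 4 mm tall, with an upright bar grip 12 mm thick, 40 mm long (its x), top 30 mm above the lid; the bar's pointed end with a white line is the pointer. Dials 64 mm apart.
- dial_right (a joint): angle of the right (-y of the box) dial, rad, growing clockwise seen from above: digit d (0 to 9) stands at d x 0.6283 (36 degrees). At 0 the pointer points to the box's +x, at a small steel stud on the lid; nine white ticks on the lid mark 1 to 9 clockwise (no numerals). Smooth, light friction (0.03 N m), no clicks; stops at -0.25 and 5.9, so it cannot pass between 9 and 0.
- dial_right_grip (a point): on the right (-y of the box) dial's axis, 18 mm above the lid top; with the lid shut at (+42, -64) mm (x, y) from the box's centre, 78 mm above its underside; its x axis is the pointer's direction. Black disc 50 mm across, 4 mm tall, with an upright bar grip 12 mm thick, 40 mm long (its x), top 30 mm above the lid; the bar's pointed end with a white line is the pointer. Dials 64 mm apart.
- stapler: steel desk stapler, 135 x 34 x 45 mm, standing between the tray and the mat, its length towards the robot; origin at the centre of its underside. A bystander.
- mug: white ceramic mug, 82 mm across, 95 mm tall, at the far side of the desk; origin at the centre of its underside. A bystander.
- tape: aluminium tape dispenser, 60 x 145 mm, 85 mm tall, at the far side of the desk; origin at the centre of its underside. A bystander.
- calculator: flat black desk calculator, 150 x 90 x 18 mm, at the far side of the desk; origin at the centre of its underside. A bystander.
- mouse: black computer mouse, 80 x 60 x 37 mm, out on the robot's right; origin in its underside, under the taller front. A bystander.
- pencup: green plastic pen cup with pens, 80 mm across, 155 mm tall with the pens, out on the robot's left; origin at the centre of its underside. A bystander.
- notes: block of paper notes, 76 x 76 x 28 mm, out on the robot's left; origin at the centre of its underside. A bystander.

How it is judged:
By the outcome, as a careful person would: the job done as asked, in the order asked, and still so for the second after the job is handed in, with the robot touching nothing.
It also fails if it takes over 67 s, if anything falls off the work surface, if the arm or the gripper's body presses on something with over 40 N, if the wrist force passes 120 N, or if a joint passes its speed limit or range.

### The arm

A 6-joint arm with a two-finger parallel gripper is mounted at the origin on the work surface. World frame = base frame: x ahead of the robot, y to its left, z up, the work surface at z = 0. Lengths are in m, angles in rad, forces in N, time in s.
With the tool pointing down it reaches from about 0.325 to 0.875 m from the base axis. Payload 4.4 kg.
Tool frame: the origin (TCP) lies midway between the tips of the shut fingers; the grasp point (between the pads) lies 19 mm behind it; x points along the fingers, z is the direction in which the jaws open and shut, and the axes are right-handed (so a half turn about x gives the same grasp; the last joint's range is limited). The gripper opens to 85 mm and grips with 20 to 120 N. Pads are 22 mm wide; open, the fingers measure 114 mm over their backs; the gripper's body (76 mm by 85 mm) begins 54 mm behind the grasp point. The pads swing forward as they close: fully open they stand 13 mm farther back than shut.
Start: joints at [1.159, 0.207, 1.542, -0, 1.393, -0.15], TCP at [0.148, 0.556, 0.231] pointing down, gripper open.
Joint ranges: [-2.73, 2.73], [-0.86, 2.22], [0.23, 2.46], [-1.11, 4.25], [0.08, 2.63], [-2.82, 2.82]. Speed limits (rad/s): [2.79, 2.79, 3.14, 3.14, 3.14, 3.14].

### API

Orientations are given as a unit quaternion [x, y, z, w].
In Python, from rig import arm gives the robot as it stands.
- The arm moves only by the tool step_arm, never from a script. Its argument "moves" is a list of rows, each a list of 7 numbers: the shift along the world's x, y, z in mm, then the turn, a rotation vector about the world's x, y, z in rad, then the closure, from 0 (fully open) to 1 (shut). In form: [[x, y, z, rx, ry, rz, claw], ...]. A call has 1 to 5 rows; each row is the pose to reach, as a shift and turn from the pose commanded when the call began; what a row does not reach only later rows make up. A row lasts 1/12 s, in which the tool goes at most 41.7 mm and 7.16 degrees, less where a joint would pass 70% of its speed; a pose out of reach is approached as far as the arm can. A call with a gripper value outside its range is refused whole. The fingers move at their own pace and stop on an object; "squeeze" is the grip in N (left out, the last holds). Time passes only in rows, so rows that repeat a pose let the fingers close. It gives the time, the measured TCP pose, the force and the opening at its end, in the units of the state.
- arm.state(): the state, without advancing time (a new reading comes with each control period).
- arm.get_image(name): name is "scene" or "top" or "wrist"; returns the picture (384x512x3 uint8, blue, green, red); there is no depth.
- arm.camera_params(name): a dict with "fx", "fy", "cx", "cy" (pixels), "R" (3x3) and "t" (3): a world point X has camera coordinates R X + t. Camera axes: x right, y down, z forward; pixel columns grow to the right and rows downward; lengths in m; the calibration is good to about 2 mm. A picture is of the moment at which its call begins: read the wrist's pose just before it. camera_params takes no time and is no camera call; for the wrist camera it gives the pose at the moment of the call.
- arm.sign_off(): hands the job in, once; it reports no verdict.
The state is a dict: "clock": time; "joints": joint angles; "joint_vel": joint speeds; "effort": joint torques, N m; "tcp_pos": TCP position; "ee_rot": TCP orientation; "ft_force": force on the tool from outside, world axes, zero at the start; "wrist_torque": the same for the moment, N m; "gripper_width": finger opening in m.
Only numpy, scipy, OpenCV 4.12 (cv2) and the standard library are available. Lean on these libraries where they do the work, as an engineer would, in place of code of your own. Each camera call takes 0.05 s, during which the arm holds its last target. There are 200 camera calls.

## Working session

There is one attempt and no reset: what is moved stays moved. The work goes in short steps, Python scripts to look and compute and a tool call to move; the robot and the scene stay as the last step left them, time stands still between calls to the robot, and variables do not carry over. Pictures are saved under pics/ and viewed, about 8 in all and at most 12, crops included, and the job is handed in when it is done.

Besides the shell and the picture viewer there is one more tool, called as a command line: name --pt "numbers of a row" for each row, then --argument value for the rest. step_arm: Moves the arm, as the interface text tells. Its arguments: {"type":"object","properties":{"moves":{"type":"array","items":{"type":"array","items":{"type":"number"}}},"squeeze":{"type":"number"}},"required":["moves"]}

```bash
mkdir -p pics; ls; cat > h.py <<'E'
import numpy as np, cv2
from rig import arm
def ray(name,uv,z,p=None):
    p=p or arm.camera_params(name);R=np.array(p["R"]);t=np.array(p["t"])
    c=-R.T@t; d=R.T@np.array([(uv[0]-p["cx"])/p["fx"],(uv[1]-p["cy"])/p["fy"],1])
    return c+d*(z-c[2])/d[2]
def px(name,X,p=None):
    p=p or arm.camera_params(name);q=np.array(p["R"])@np.array(X)+np.array(p["t"])
    return np.array([p["cx"]+p["fx"]*q[0]/q[2],p["cy"]+p["fy"]*q[1]/q[2]])
E
python3 - <<'E'
from h import *
s=arm.state();print(s)
for n in("scene","top"):
    i=arm.get_image(n);cv2.imwrite(f"pics/{n}0.png",i);p=arm.camera_params(n);print(n,p)
a=cv2.imread("pics/top0.png");cv2.imwrite("pics/top0b.png",cv2.resize(a,(800,600),interpolation=cv2.INTER_CUBIC))
E
```

```text
pics
{'clock': 0.0, 'joints': array([ 1.15949496e+00,  2.07429497e-01,  1.54298039e+00, -6.37395529e-06,
        1.39351083e+00, -1.50529952e-01]), 'joint_vel': array([-1.07977940e-04,  6.75746728e-04,  1.07507198e-03,  9.27876986e-05,
        6.64502536e-04, -3.57352774e-05]), 'effort': array([-2.77130013e-03, -3.83045948e+01, -2.91587716e+01, -4.69153019e-04,
        1.08573333e-02,  1.11304651e-06]), 'tcp_pos': array([0.14796719, 0.55483629, 0.23010784]), 'ee_rot': array([-0.43114743,  0.56148306,  0.43034785,  0.56004409]), 'ft_force': array([0.37759208, 0.30923169, 0.08200968]), 'wrist_torque': array([-0.03130813, -0.03826574,  0.00483521]), 'gripper_width': 0.08549246792726839}
scene {'fx': 435.0668815786633, 'fy': 435.0668815786633, 'cx': 252.57931386356864, 'cy': 189.42870677690135, 'R': array([[-0.67239639,  0.74018805,  0.0021779 ],
       [ 0.54539295,  0.49742699, -0.67462057],
       [-0.50042943, -0.45242463, -0.73816146]]), 't': array([ 0.40930491, -0.27417985,  1.74920165])}
top {'fx': 367.80791241812796, 'fy': 367.80791241812796, 'cx': 260.36595364282806, 'cy': 186.24585254400802, 'R': array([[ 6.76179658e-04, -9.99916938e-01,  1.28708595e-02],
       [-9.96063179e-01, -1.81438172e-03, -8.86275976e-02],
       [ 8.86435887e-02, -1.27602610e-02, -9.95981671e-01]]), 't': array([-0.03071126,  0.58741635,  1.25468375])}
```

View pics/top0b.png

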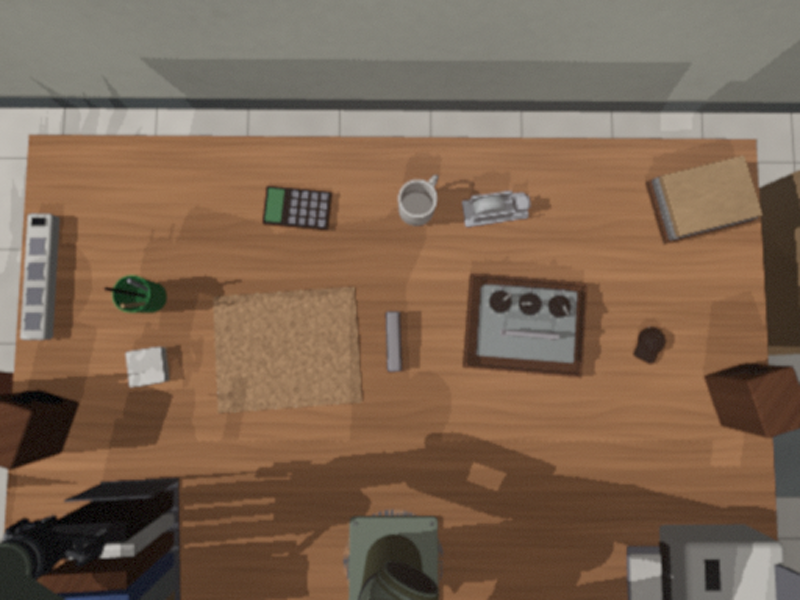

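View pics/scene0.png

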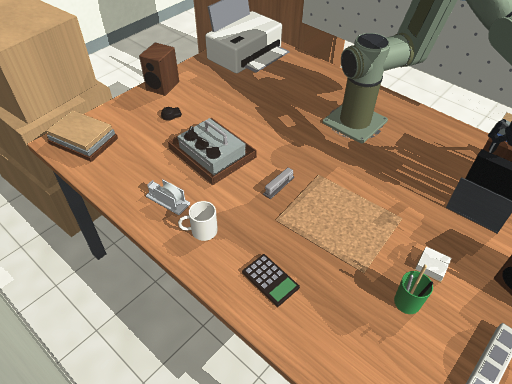

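The top view shows the tray and box at about (530,323)/1.5625, the mat at (288,350)/1.5625 and the stapler between them. The scene view agrees with this. Next I'll measure by masks.

```bash
python3 - <<'E'
from h import *
i=cv2.imread("pics/top0.png");hsv=cv2.cvtColor(i,cv2.COLOR_BGR2HSV);s=1.5625
for n,(u,v) in dict(lid=(540,350),mat=(288,350),mat2=(240,390),desk=(420,300),tray=(476,320),desk2=(200,440)).items():
    print(n,hsv[int(v/s)-1:int(v/s)+2,int(u/s)-1:int(u/s)+2].reshape(-1,3).mean(0))
def rect(m,box,z,nm):
    k=np.zeros_like(m);x0,y0,x1,y1=[int(a/s) for a in box];k[y0:y1,x0:x1]=m[y0:y1,x0:x1]
    cs=max(cv2.findContours(k,0,2)[0],key=cv2.contourArea)
    P=np.array([ray("top",c[0],z)[:2] for c in cv2.convexHull(cs)],np.float32)
    r=cv2.minAreaRect(P*1000);print(nm,r)
lid=((hsv[...,1]<60)&(hsv[...,2]>60)).astype(np.uint8)*255
lid=cv2.morphologyEx(lid,cv2.MORPH_CLOSE,np.ones((3,3)))
rect(lid,(468,280,585,368),.066,"lid")
tr=((hsv[...,2]<75)).astype(np.uint8)*255
rect(tr,(455,262,600,385),.035,"tray")
lab=cv2.cvtColor(cv2.GaussianBlur(i,(3,3),0),cv2.COLOR_BGR2LAB);
print("lab mat",lab[224,184],lab[250,150],"desk",lab[192,269],lab[282,128],lab[224,130],lab[275,184])
mt=((hsv[...,1]<128)).astype(np.uint8)*255
mt=cv2.morphologyEx(cv2.morphologyEx(mt,cv2.MORPH_CLOSE,np.ones((5,5))),cv2.MORPH_OPEN,np.ones((5,5)))
rect(mt,(190,270,378,430),.004,"mat")
cv2.imwrite("pics/m.png",np.hstack([lid[150:270,110:400],mt[150:270,110:400]]))
E
```

```text
lid [ 75.           5.77777778 134.33333333]
mat [ 14.77777778 103.88888889 149.44444444]
mat2 [ 14.33333333 105.88888889 139.11111111]
desk [ 12.88888889 127.44444444 148.88888889]
tray [ 10.66666667 121.88888889  68.77777778]
desk2 [ 13.11111111 126.88888889 158.22222222]
lid ((516.5636596679688, -286.99591064453125), (212.00308227539062, 157.6380615234375), 85.65293884277344)
tray ((513.570556640625, -289.30126953125), (242.97174072265625, 197.1170196533203), 85.36198425292969)
lab mat [132 136 149] [123 137 147] desk [124 141 153] [127 141 153] [123 141 152] [128 141 153]
mat ((461.58319091796875, 251.59226989746094), (356.10662841796875, 421.8728332519531), 0.13325829803943634)
```

```bash
python3 - <<'E'
from h import *
from scipy.spatial.transform import Rotation as Ro
st=arm.state();R=Ro.from_quat(st["ee_rot"]);print(R.as_matrix().round(3))
p=arm.camera_params("wrist");Rc=np.array(p["R"]);c=-Rc.T@np.array(p["t"]);print(p["fx"],c,(Rc@R.as_matrix()).round(3),R.inv().apply(c-st["tcp_pos"]))
i=cv2.imread("pics/top0.png");s=1.5625
lab=cv2.cvtColor(cv2.GaussianBlur(i,(0,0),1.5),cv2.COLOR_BGR2LAB).astype(int)
m=((lab[...,1]<139.5)).astype(np.uint8)*255
k=np.zeros_like(m);k[165:280,115:240]=m[165:280,115:240];k=cv2.morphologyEx(k,cv2.MORPH_OPEN,np.ones((7,7)))
cs=max(cv2.findContours(k,0,2)[0],key=cv2.contourArea)
P=np.array([ray("top",c[0]*1.,.004)[:2] for c in cs],np.float32);print(cv2.minAreaRect(P*1000),cv2.boundingRect(cs))
E
```

```text
[[-0.001 -0.966  0.258]
 [-0.002  0.258  0.966]
 [-1.     0.    -0.002]]
317.97115800624874 [0.07566591 0.57411391 0.37296216] [[ 0.    -0.     1.   ]
 [-0.293 -0.956 -0.   ]
 [ 0.956 -0.293 -0.   ]] [-0.1427323   0.07487512 -0.00038786]
((474.4490966796875, 274.97979736328125), (305.5594787597656, 404.3985595703125), 2.651292085647583) (115, 178, 118, 87)
```

step_arm --pt "22 -16 8 0 0 -0.09 0" --pt "44 -32 16 0 0 -0.18 0" --pt "66 -50 24 0 0 -0.27 0" --pt "88 -66 32 0 0 -0.36 0" --pt "110 -82 40 0 0 -0.45 0"

```text
clock: 0.52
tcp_pos: [0.2588, 0.4724, 0.271]
ee_rot: [-0.294, 0.644, 0.293, 0.643]
ft_force: [1.1, 0.3, 0.1]
gripper_width: 0.0851
```

step_arm --pt "22 -16 8 0 0 -0.09 0" --pt "44 -32 16 0 0 -0.18 0" --pt "66 -50 24 0 0 -0.27 0" --pt "88 -66 32 0 0 -0.36 0" --pt "110 -82 40 0 0 -0.45 0"

```text
clock: 0.93
tcp_pos: [0.3689, 0.3903, 0.3111]
ee_rot: [-0.143, 0.693, 0.142, 0.692]
ft_force: [0.0, 0.3, -0.3]
gripper_width: 0.0856
```

step_arm --pt "22 -16 8 0 0 -0.09 0" --pt "44 -32 16 0 0 -0.18 0" --pt "66 -50 24 0 0 -0.27 0" --pt "88 -66 32 0 0 -0.36 0" --pt "110 -82 40 0 0 -0.45 0"

```text
clock: 1.35
tcp_pos: [0.4789, 0.3084, 0.351]
ee_rot: [0.016, 0.707, -0.016, 0.707]
ft_force: [-0.0, 0.8, 0.4]
gripper_width: 0.0857
```

```bash
python3 - <<'E'
from h import *
import pickle
p=arm.camera_params("wrist");i=arm.get_image("wrist");cv2.imwrite("pics/w1.png",i);pickle.dump(p,open("w1.pkl","wb"))
s=arm.state();print(s["clock"],s["tcp_pos"],s["joints"],s["joint_vel"])
E
```

```text
1.4 [0.4836952  0.30545838 0.35263787] [ 0.41437579  0.13291429  1.38002687 -0.00424012  1.6247303   0.46647765] [ 0.04658927 -0.02599942  0.03757064  0.03299983 -0.00487396 -0.10289443]
```

View pics/w1.png

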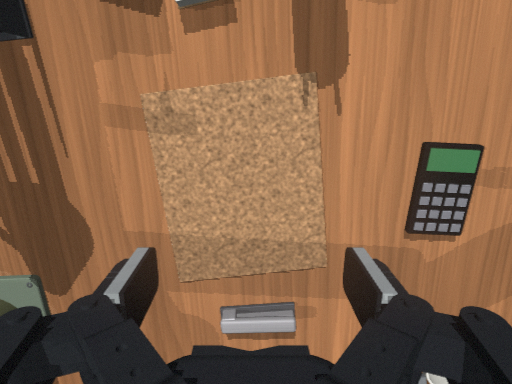

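The mat is fully in view, with corners at about (142,94), (316,73), (326,267) and (178,281). The stapler lies at (258,318) between the fingers.

```bash
cat >> h.py <<'E'
def fitrect(img,seed,f,edges,z,p,tol=25):
    "refine 4 corner pixels: gradient-max points along each edge, line fits, then corners -> world"
    C=np.array(edges,float);L=[]
    for a,b in zip(C,np.roll(C,-1,0)):
        d=(b-a)/np.linalg.norm(b-a);n=np.array([-d[1],d[0]]);pts=[]
        for t in np.linspace(.12,.88,40):
            q=a+(b-a)*t;w=np.arange(-8,8.1,.5);xy=q+np.outer(w,n)
            v=cv2.remap(f,xy[:,0].astype(np.float32)[None],xy[:,1].astype(np.float32)[None],cv2.INTER_LINEAR)[0]
            g=np.abs(v[8:]-v[:-8]);pts.append(xy[np.argmax(g)+4])
        vx=cv2.fitLine(np.array(pts,np.float32),cv2.DIST_HUBER,0,.01,.01).ravel();L.append(np.cross([vx[2],vx[3],1],[vx[2]+vx[0],vx[3]+vx[1],1]))
    K=[np.cross(L[k-1],L[k]) for k in range(4)];K=np.array([k[:2]/k[2] for k in K])
    return K,np.array([ray(None,k,z,p)[:2] for k in K])
E
python3 - <<'E'
from h import *
p=arm.camera_params("wrist");i=arm.get_image("wrist");cv2.imwrite("pics/w2.png",i)
s=arm.state();print(s["tcp_pos"])
lab=cv2.cvtColor(i,cv2.COLOR_BGR2LAB).astype(np.float32);f=cv2.GaussianBlur(lab[...,1]+lab[...,2],(0,0),2)
K,W=fitrect(i,None,f,[(142,94),(316,73),(326,267),(178,281)],.004,p)
print(K.round(1));print(W.round(4),W.mean(0))
for a,b in zip(W,np.roll(W,-1,0)):print(np.linalg.norm(b-a),np.degrees(np.arctan2(*(b-a)[::-1])))
E
```

```text
[0.48155106 0.30712137 0.35198418]
[[134.4  92.3]
 [310.9  68.2]
 [324.2 264.7]
 [176.2 281.6]]
[[0.3192 0.39  ]
 [0.5788 0.4096]
 [0.6032 0.0876]
 [0.3419 0.0683]] [0.4607802  0.23885219]
0.26041814043842326 4.316352749784869
0.3229223448637613 -85.67212565880581
0.2619909615700799 -175.78721710315443
0.32245227825813494 94.04849536617989
```

step_arm --pt "2 -37 -4 0 0 0 0" --pt "4 -74 -8 0 0 0 0" --pt "6 -111 -10 0 0 0 0" --pt "8 -148 -13 0 0 0 0" --pt "10 -185 -16 0 0 0 0"

```text
clock: 1.87
tcp_pos: [0.4873, 0.1237, 0.3344]
ee_rot: [0.013, 0.707, -0.013, 0.707]
ft_force: [0.4, -0.8, 0.1]
gripper_width: 0.0854
```

step_arm --pt "2 -37 -4 0 0 0 0" --pt "4 -74 -8 0 0 0 0" --pt "6 -111 -10 0 0 0 0" --pt "8 -148 -13 0 0 0 0" --pt "10 -185 -16 0 0 0 0"

```text
clock: 2.28
tcp_pos: [0.4975, -0.0613, 0.3186]
ee_rot: [0.014, 0.707, -0.013, 0.707]
ft_force: [0.1, -0.1, -0.3]
gripper_width: 0.0855
```

step_arm --pt "2 -37 -4 0 0 0 0" --pt "4 -74 -8 0 0 0 0" --pt "6 -111 -10 0 0 0 0" --pt "8 -148 -13 0 0 0 0" --pt "8 -185 -16 0 0 0 0"

```text
clock: 2.7
tcp_pos: [0.506, -0.2463, 0.3024]
ee_rot: [0.014, 0.707, -0.013, 0.707]
ft_force: [0.9, -0.1, 1.0]
gripper_width: 0.0858
```

step_arm --pt "0 0 0 0 0 0 0"

```text
clock: 2.78
tcp_pos: [0.5051, -0.2506, 0.3012]
ee_rot: [0.015, 0.708, -0.016, 0.706]
ft_force: [-0.2, 0.7, 0.2]
gripper_width: 0.0853
```

```bash
python3 - <<'E'
from h import *
import pickle
p=arm.camera_params("wrist");i=arm.get_image("wrist");cv2.imwrite("pics/w3.png",i);pickle.dump(p,open("w3.pkl","wb"))
s=arm.state();print(s["clock"],s["tcp_pos"],s["ee_rot"],s["joints"])
E
```

```text
2.8333 [ 0.5053364  -0.24758853  0.30151853] [ 0.01594536  0.70783481 -0.01493933  0.70603998] [-6.09234598e-01  1.36749714e-01  1.47794730e+00 -2.22604604e-04
  1.52979695e+00 -5.65544080e-01]
```

View pics/w3.png

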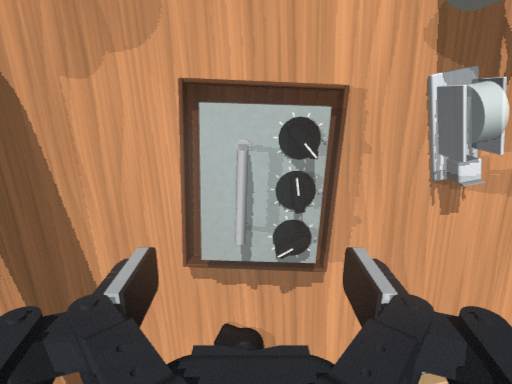

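The box lid has corners at about (199,102), (331,106), (316,263) and (201,261). The handle runs from (243,146) to (240,244). The dials sit at (300,138), (296,190) and (292,238).

```bash
python3 - <<'E'
from h import *
p=arm.camera_params("wrist");i=arm.get_image("wrist");cv2.imwrite("pics/w4.png",i)
s=arm.state();print(s["tcp_pos"])
f=cv2.GaussianBlur(cv2.cvtColor(i,cv2.COLOR_BGR2GRAY).astype(np.float32),(0,0),1)
K,W=fitrect(i,None,f,[(199,102),(331,106),(316,263),(201,261)],.066,p)
print(K.round(1));print(W.round(4),W.mean(0))
for a,b in zip(W,np.roll(W,-1,0)):print(np.linalg.norm(b-a),np.degrees(np.arctan2(*(b-a)[::-1])))
for u in((243,146),(240,244)):print("h",ray(None,u,.108,p))
for u in((300,138),(296,190),(292,238)):print("d",ray(None,u,.070,p))
# bar mask between
g=cv2.cvtColor(i,cv2.COLOR_BGR2GRAY)
print(g[170,225:265],g[215,225:262])
v=i[70:280,170:360];cv2.imwrite("pics/c4.png",cv2.resize(v,None,fx=3,fy=2.8,interpolation=cv2.INTER_CUBIC))
E
```

```text
[ 0.50562245 -0.24578347  0.30195088]
[[198.5 105. ]
 [330.8 109. ]
 [314.8 264. ]
 [200.6 262.7]]
[[ 0.448  -0.1826]
 [ 0.5999 -0.1937]
 [ 0.5847 -0.3941]
 [ 0.4322 -0.3857]] [ 0.5162149 -0.2890317]
0.1523281651470072 -4.181679048634026
0.20088983249926717 -94.36323143929425
0.15267451150765302 176.8621617414124
0.2036724153940671 85.54894389011461
h [ 0.49804007 -0.22551432  0.108     ]
h [ 0.48878555 -0.3396341   0.108     ]
d [ 0.5639538  -0.22492506  0.07      ]
d [ 0.55916983 -0.28834207  0.07      ]
d [ 0.55391337 -0.35275725  0.07      ]
[174 176 173 172 173 174 172 174 175 174 170 153 162 174 184 187 190 183
 168 154 137 116 109 124 123 124 143 172 172 169 172 172 173 173 171 171
 170 172 172 170] [169 172 173 170 172 170 170 169 170 163 149 162 178 187 188 183 177 160
 143 125 108 105 122 123 122 122 122 140 171 172 168 171 170 170 169 169
 168]
```

View pics/c4.png

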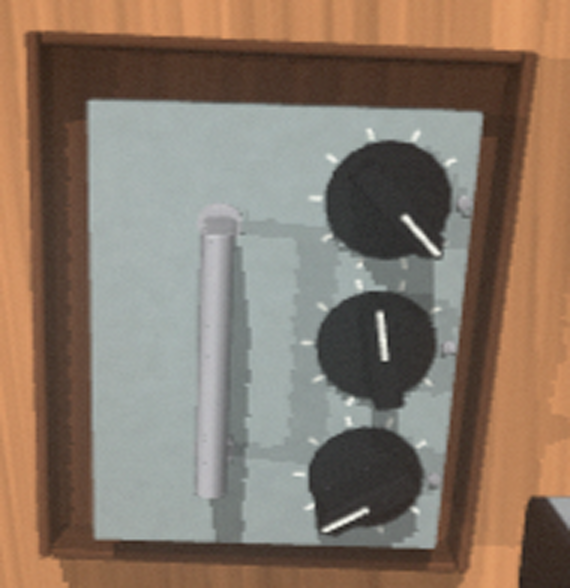

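step_arm --pt "-4 -12 -36 0 0 -0.017 0.3" --pt "-9 -26 -72 0 0 -0.034 0.55" --pt "-13 -40 -108 0 0 -0.034 0.55" --pt "-13 -41 -135 0 0 -0.034 0.55" --pt "-13 -41 -135 0 0 -0.034 0.55"

```text
clock: 3.3
tcp_pos: [0.4891, -0.2817, 0.1611]
ee_rot: [0.029, 0.711, -0.022, 0.703]
ft_force: [-0.5, 0.4, -0.1]
gripper_width: 0.0386
```

```bash
python3 - <<'E'
from h import *
p=arm.camera_params("wrist");i=arm.get_image("wrist");cv2.imwrite("pics/w5.png",i)
s=arm.state();print(s["clock"],s["tcp_pos"],s["gripper_width"],s["ft_force"])
h=np.array([.493,-.287]);y=np.array([.074,.997])
for e in(-.055,.055):print(px(None,[*(h+e*y),.106],p))
E
```

```text
3.35 [ 0.49107679 -0.28287724  0.16464697] 0.03828921374183553 [0.05909074 0.43748016 0.44524899]
[257.11803549 290.36451674]
[258.44296249 135.83433726]
```

View pics/w5.png

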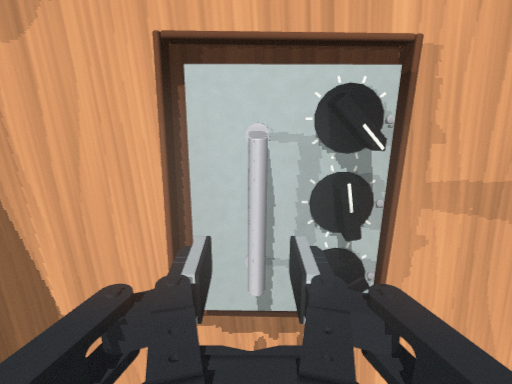

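The handle spans (258,135) to (256,293), as predicted, and lies between the fingers. I'll descend and grip.

step_arm --pt "1 -1 -30 0 0 0 0.55" --pt "1 -2 -55 0 0 0 0.55" --pt "1 -2 -75 0 0 0 0.55" --pt "1 -2 -80 0 0 0 0.55" --pt "1 -2 -80 0 0 0 0.55"

```text
clock: 3.77
tcp_pos: [0.4948, -0.2873, 0.0889]
ee_rot: [0.026, 0.707, -0.025, 0.707]
ft_force: [0.1, -0.3, -0.3]
gripper_width: 0.0388
```

step_arm --pt "0 0 0 0 0 0 0.75" --pt "0 0 0 0 0 0 1" --pt "0 0 0 0 0 0 1" --pt "0 0 0 0 0 0 1" --pt "0 0 0 0 0 0 1" --squeeze 80

```text
clock: 4.18
tcp_pos: [0.4946, -0.2891, 0.0912]
ee_rot: [0.025, 0.706, -0.027, 0.707]
ft_force: [-4.6, 1.5, 6.9]
gripper_width: 0.0093
```

```bash
python3 - <<'E'
from h import *
s=arm.state();print(s["clock"],s["tcp_pos"],s["gripper_width"],s["ft_force"],s["wrist_torque"])
E
```

```text
4.1833 [ 0.49458802 -0.289079    0.09122604] 0.009304097614960543 [-4.55265891  1.47163772  6.94552467] [ 0.26100171  0.77504326 -0.05346822]
```

step_arm --pt "0 0 0 0 0 0 1" --pt "0 0 4 0 0 0 1" --pt "0 0 8 0 0 0 1" --pt "0 0 12 0 0 0 1" --pt "0 0 12 0 0 0 1"

```text
clock: 4.6
tcp_pos: [0.4941, -0.288, 0.1003]
ee_rot: [0.026, 0.707, -0.026, 0.707]
ft_force: [1.8, -0.0, -8.0]
gripper_width: 0.009
```

```bash
python3 - <<'E'
from h import *
i=arm.get_image("wrist");a=arm.get_image("scene")
b=cv2.resize(a[100:200,150:275],(640,512))[:480]
cv2.imwrite("pics/w6.png",np.hstack([cv2.resize(i,(400,300)),cv2.resize(a[100:200,145:278],(400,300))]))
s=arm.state();print(s["clock"],s["tcp_pos"],s["gripper_width"],s["ft_force"],s["wrist_torque"])
E
```

```text
4.7 [ 0.49380169 -0.28788947  0.09954092] 0.009317561546617436 [ 0.27378842 -1.2890809  -9.636239  ] [ 0.04412552 -0.04473427 -0.04338841]
```

View pics/w6.png

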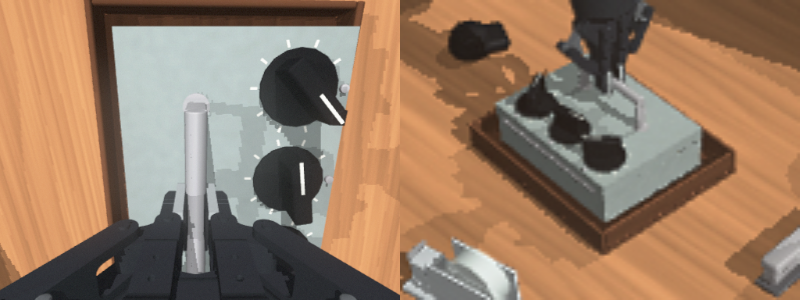

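step_arm --pt "0 0 8 0 0 0 1" --pt "0 0 22 0 0 0 1" --pt "0 0 38 0 0 0 1" --pt "0 0 52 0 0 0 1" --pt "0 0 60 0 0 0 1"

```text
clock: 5.12
tcp_pos: [0.495, -0.2889, 0.1622]
ee_rot: [0.026, 0.706, -0.027, 0.707]
ft_force: [0.4, -0.7, -8.2]
gripper_width: 0.009
```

step_arm --pt "0 5 8 0 0 0 1" --pt "-1 17 12 0 0 0 1" --pt "-3 36 14 0 0 0 1" --pt "-6 60 14 0 0 0.01 1" --pt "-9 86 14 0 0 0.02 1"

```text
clock: 5.53
tcp_pos: [0.4844, -0.2007, 0.1737]
ee_rot: [0.02, 0.707, -0.019, 0.706]
ft_force: [-0.1, 0.9, -8.9]
gripper_width: 0.0096
```

step_arm --pt "-3 28 0 0 0 0.01 1" --pt "-6 56 0 0 0 0.02 1" --pt "-9 84 0 0 0 0.03 1" --pt "-12 112 0 0 0 0.04 1" --pt "-15 140 0 0 0 0.05 1"

```text
clock: 5.95
tcp_pos: [0.4685, -0.0598, 0.1735]
ee_rot: [0.002, 0.708, -0.001, 0.706]
ft_force: [1.3, 0.8, -8.3]
gripper_width: 0.0092
```

step_arm --pt "-3 28 0 0 0 0.01 1" --pt "-6 56 0 0 0 0.02 1" --pt "-9 84 0 0 0 0.03 1" --pt "-12 112 0 0 0 0.04 1" --pt "-15 140 0 0 0 0.05 1"

```text
clock: 6.37
tcp_pos: [0.4532, 0.0798, 0.1736]
ee_rot: [-0.016, 0.708, 0.017, 0.706]
ft_force: [1.5, 0.5, -8.9]
gripper_width: 0.0092
```

step_arm --pt "-3 28 0 0 0 0.01 1" --pt "-6 56 0 0 0 0.015 1" --pt "-9 84 0 0 0 0.02 1" --pt "-12 108 0 0 0 0.024 1" --pt "-14 130 0 0 0 0.028 1"

```text
clock: 6.78
tcp_pos: [0.4387, 0.2097, 0.1735]
ee_rot: [-0.027, 0.708, 0.027, 0.706]
ft_force: [0.0, 0.0, -8.9]
gripper_width: 0.0089
```

step_arm --pt "-2 15 0 0 0 0 1" --pt "-3 24 0 0 0 0 1" --pt "-4 28 0 0 0 0 1" --pt "-4 28 0 0 0 0 1" --pt "-4 28 0 0 0 0 1"

```text
clock: 7.2
tcp_pos: [0.4368, 0.2349, 0.1739]
ee_rot: [-0.027, 0.707, 0.026, 0.706]
ft_force: [0.0, 0.2, -8.6]
gripper_width: 0.0095
```

```bash
python3 - <<'E'
from h import *
p=arm.camera_params("wrist")
i=arm.get_image("wrist");a=arm.get_image("scene")
cv2.imwrite("pics/w7f.png",i)
cv2.imwrite("pics/w7.png",np.hstack([cv2.resize(i,(400,300)),cv2.resize(a[140:290,250:420],(400,353))[:300]]))
s=arm.state();print(s["clock"],s["tcp_pos"],s["ee_rot"],s["gripper_width"],s["ft_force"],s["wrist_torque"])
E
```

```text
7.3 [0.4372344  0.2346263  0.17411343] [-0.02602746  0.70679305  0.0255455   0.70647971] 0.009206965881168871 [-0.4351607   0.14445219 -9.31355062] [-0.01691587 -0.0591581   0.02038502]
```

View pics/w7.png

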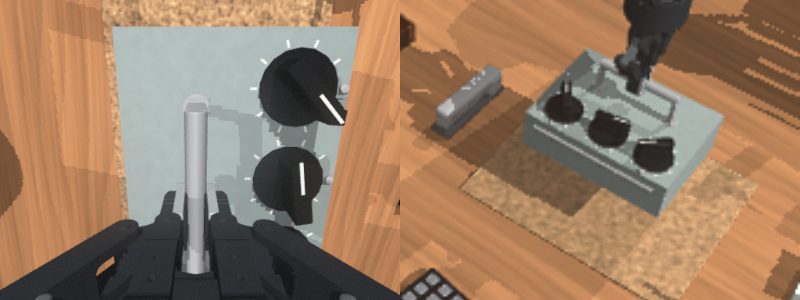

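The box hangs level over the mat. I'll measure the lid's left and far edges to check the offset before lowering.

```bash
python3 - <<'E'
from h import *
p=arm.camera_params("wrist");i=arm.get_image("wrist")
f=cv2.GaussianBlur(cv2.cvtColor(i,cv2.COLOR_BGR2LAB)[...,2].astype(np.float32),(0,0),1)
z=arm.state()["tcp_pos"][2]+.019-.040+.001
def line(a,b):
    a=np.array(a,float);b=np.array(b,float);d=(b-a)/np.linalg.norm(b-a);n=np.array([-d[1],d[0]]);P=[]
    for t in np.linspace(0,1,60):
        xy=a+(b-a)*t+np.outer(np.arange(-9,9.1,.5),n)
        v=cv2.remap(f,xy[:,0].astype(np.float32)[None],xy[:,1].astype(np.float32)[None],1)[0]
        P.append(ray(None,xy[np.argmax(np.abs(v[6:]-v[:-6]))+3],z,p)[:2]*1000)
    l=cv2.fitLine(np.array(P,np.float32),cv2.DIST_HUBER,0,.01,.01).ravel();return l
L=line((146,50),(158,220));T=line((160,35),(440,35))
print("yaw L",np.degrees(np.arctan2(L[1],L[0])),"T",np.degrees(np.arctan2(T[1],T[0])))
A=np.array([[L[0],-T[0]],[L[1],-T[1]]]);k=np.linalg.solve(A,T[2:]-L[2:]);c=L[2:]+k[0]*L[:2]
for yaw in(.06,.074,.085):
    cc=c+np.array([[np.cos(yaw),-np.sin(yaw)],[np.sin(yaw),np.cos(yaw)]])@[75,-100];print(yaw,c,cc)
E
```

```text
yaw L -85.81962 T 4.164565
0.06 [379.80887 331.85312] [460.67030955 236.53036539]
0.074 [379.80887 331.85312] [461.99686021 237.67173006]
0.085 [379.80887 331.85312] [463.02786228 238.58147766]
```

step_arm --pt "-1 1 -12 0 0 0 1" --pt "-1 1 -32 0 0 0 1" --pt "-1 1 -55 0 0 0 1" --pt "-1 1 -72 0 0 0 1" --pt "-1 1 -80 0 0 0 1"

```text
clock: 7.77
tcp_pos: [0.4353, 0.2351, 0.0921]
ee_rot: [-0.026, 0.708, 0.025, 0.706]
ft_force: [1.6, -2.1, -1.9]
gripper_width: 0.0091
```

step_arm --pt "0 0 -2 0 0 0 1" --pt "0 0 -3 0 0 0 1" --pt "0 0 -4 0 0 0 1" --pt "0 0 -5 0 0 0 1" --pt "0 0 -6 0 0 0 1"

```text
clock: 8.18
tcp_pos: [0.4376, 0.2364, 0.09]
ee_rot: [-0.026, 0.706, 0.026, 0.708]
ft_force: [-1.9, -5.1, 0.3]
gripper_width: 0.0091
```

step_arm --pt "0 0 0 0 0 0 1"

```text
clock: 8.27
tcp_pos: [0.4373, 0.2364, 0.0895]
ee_rot: [-0.026, 0.706, 0.026, 0.707]
ft_force: [-0.2, -5.4, -0.8]
gripper_width: 0.0094
```

step_arm --pt "0 0 -1 0 0 0 1" --pt "0 0 -1 0 0 0 1"

```text
clock: 8.43
tcp_pos: [0.4372, 0.2364, 0.0892]
ee_rot: [-0.027, 0.706, 0.026, 0.707]
ft_force: [-2.9, -6.6, 5.5]
gripper_width: 0.0095
```

step_arm --pt "0 0 0 0 0 0 0.8" --pt "0 0 0 0 0 0 0.6" --pt "0 0 0 0 0 0 0.55" --pt "0 0 20 0 0 0 0.55" --pt "0 0 50 0 0 0 0.55"

```text
clock: 8.85
tcp_pos: [0.4336, 0.2363, 0.135]
ee_rot: [-0.026, 0.709, 0.026, 0.704]
ft_force: [-0.2, 0.3, -0.0]
gripper_width: 0.0385
```

step_arm --pt "4 12 36 0 0 0 0.6" --pt "10 24 72 0 0 0 0.6" --pt "16 36 108 0 0 0 0.6" --pt "20 45 140 0 0 0 0.6" --pt "20 45 140 0 0 0 0.6"

```text
clock: 9.27
tcp_pos: [0.4611, 0.2855, 0.2867]
ee_rot: [-0.024, 0.701, 0.03, 0.712]
ft_force: [0.7, 0.6, 0.6]
gripper_width: 0.0341
```

step_arm --pt "0 0 0 0 0 0 0.6" --pt "0 0 0 0 0 0 0.6"

```text
clock: 9.43
tcp_pos: [0.4559, 0.2818, 0.277]
ee_rot: [-0.026, 0.707, 0.026, 0.707]
ft_force: [-0.0, -0.8, -0.4]
gripper_width: 0.034
```

```bash
python3 - <<'E'
from h import *
import pickle
p=arm.camera_params("wrist");i=arm.get_image("wrist");cv2.imwrite("pics/w8.png",i);pickle.dump(p,open("w8.pkl","wb"))
s=arm.state();print(s["clock"],s["tcp_pos"],s["ee_rot"])
for x in(-.075,.075):
  for y in(.1,-.1):
    c,t=np.cos(.074),np.sin(.074);print(x,y,px(None,[.4608+c*x-t*y,.2389+t*x+c*y,.064],p).round(1))
E
```

```text
9.4833 [0.45530578 0.2814018  0.2758643 ] [-0.02641244  0.7074714   0.02607348  0.7057668 ]
-0.075 0.1 [182.9 110.8]
-0.075 -0.1 [192.6 273. ]
0.075 0.1 [321.1 110.8]
0.075 -0.1 [310.7 273.1]
```

View pics/w8.png

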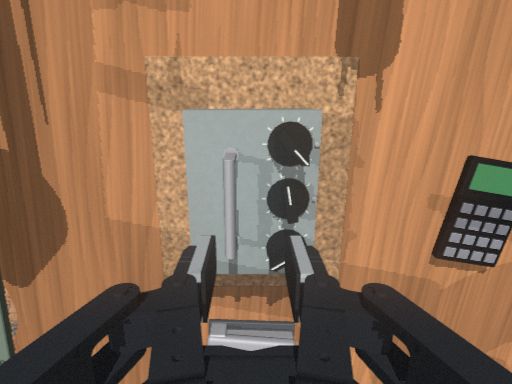

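```bash
cat >> h.py <<'E'
def rot(a):return np.array([[np.cos(a),-np.sin(a)],[np.sin(a),np.cos(a)]])
def pointers(i,p,c,yaw,zt=.094,name=None,thr=150):
    g=cv2.cvtColor(i,cv2.COLOR_BGR2GRAY);hs=cv2.cvtColor(i,cv2.COLOR_BGR2HSV);out={}
    for nm,y in(("left",.064),("middle",0),("right",-.064)):
        ax=np.array(c)+rot(yaw)@[.042,y];u=px(name,[*ax,zt],p)
        Y,X=np.mgrid[int(u[1])-50:int(u[1])+50,int(u[0])-50:int(u[0])+50]
        Y=Y.clip(0,383).ravel();X=X.clip(0,511).ravel()
        ok=g[Y,X]>thr
        Q=np.array([ray(name,(a,b),zt,p)[:2]-ax for a,b in zip(X[ok],Y[ok])]).reshape(-1,2)
        q=Q[np.linalg.norm(Q,axis=1)<.021]
        if len(q)<6: out[nm]=(len(q),);continue
        m=q.mean(0);w,v=np.linalg.eigh(np.cov(q.T));d=v[:,1]*np.sign(v[:,1]@m)
        f=lambda d:np.degrees(yaw-np.arctan2(d[1],d[0]))%360
        out[nm]=(len(q),"line deg",f(d).round(1),"centroid deg",f(m).round(1),(m*1000).round(1),(np.sqrt(w)*1000).round(1))
    return out
E
python3 - <<'E'
from h import *
import pickle
p=pickle.load(open("w8.pkl","rb"));i=cv2.imread("pics/w8.png")
lab=cv2.cvtColor(i,cv2.COLOR_BGR2LAB).astype(np.float32)
K,W=fitrect(i,None,cv2.GaussianBlur(lab[...,1]+lab[...,2],(0,0),2),[(146,57),(358,57),(340,285),(163,285)],.004,p);print("mat",K.round(0).tolist(),W.mean(0))
for a,b in zip(W,np.roll(W,-1,0)):print(np.linalg.norm(b-a),np.degrees(np.arctan2(*(b-a)[::-1])))
K,W=fitrect(i,None,cv2.GaussianBlur(lab[...,2],(0,0),1),[(183,110),(321,110),(315,273),(189,275)],.064,p);print("lid",K.round(0).tolist(),W.mean(0))
for a,b in zip(W,np.roll(W,-1,0)):print(np.linalg.norm(b-a),np.degrees(np.arctan2(*(b-a)[::-1])))
for k,v in pointers(i,p,W.mean(0),.074).items():print(k,*v)
print({k:v[:3] for k,v in pointers(i,p,W.mean(0),.074,thr=190).items()})
E
```

```text
mat [[144.0, 56.0], [359.0, 56.0], [338.0, 283.0], [165.0, 288.0]] [0.46016843 0.24057778]
0.2605319697202406 4.259518052881195
0.31536106021780813 -85.68310963870125
0.26058653617109884 -174.00577767434038
0.3232495173766412 94.32698637418795
lid [[181.0, 108.0], [322.0, 108.0], [312.0, 274.0], [192.0, 274.0]] [0.46077937 0.23975929]
0.15253680076462692 4.262721323217043
0.2039807749957338 -85.70523684863245
0.15214257630075761 -175.5876185851296
0.20437878176168164 94.40536373597288
left 37 line deg 50.2 centroid deg 51.1 [ 8.3 -8.9] [1.8 5.4]
middle 64 line deg 69.5 centroid deg 352.9 [1.7 0.3] [ 8.3 14.2]
right 233 line deg 298.2 centroid deg 345.9 [10.8  3.6] [7.8 9.2]
{'left': (23, 'line deg', np.float64(47.3)), 'middle': (25, 'line deg', np.float64(249.5)), 'right': (17, 'line deg', np.float64(144.7))}
```

```bash
python3 - <<'E'
from h import *
import pickle
p=pickle.load(open("w8.pkl","rb"));i=cv2.imread("pics/w8.png");c=[.4608,.2398];yaw=.0745
g=cv2.cvtColor(i,cv2.COLOR_BGR2GRAY)
for nm,y in(("left",.064),("middle",0),("right",-.064)):
    ax=np.array(c)+rot(yaw)@[.042,y];u=px(None,[*ax,.094],p)
    n,l,st,ce=cv2.connectedComponentsWithStats((g>175).astype(np.uint8))
    for k in range(1,n):
        if 8<=st[k,4]<90:
            Y,X=np.nonzero(l==k);Q=np.array([ray(None,(a,b),.094,p)[:2]-ax for a,b in zip(X,Y)])*1000
            m=Q.mean(0)
            if np.linalg.norm(m)<18 and ce[k,1]<290:
                w,v=np.linalg.eigh(np.cov(Q.T));d=v[:,1]*np.sign(v[:,1]@m)
                print(nm,ax,u,ce[k],st[k,4],m,np.sqrt(w),np.degrees(yaw-np.arctan2(d[1],d[0]))%360,np.degrees(yaw-np.arctan2(m[1],m[0]))%360)
s=arm.state();print(s["tcp_pos"],s["joints"])
E
```

```text
left [0.49791991 0.30674858] [292.96397238 147.47202667] [301.25 157.25] 28 [ 9.74603613 -9.49797678] [0.40952877 6.22909706] 46.9727625273178 48.5300218849766
middle [0.5026835  0.24292611] [290.64737447 206.14456942] [289.06896552 195.79310345] 29 [-3.0057097  11.60204675] [0.51238948 5.7185273 ] 260.4091950786694 259.7443923910902
right [0.50744709 0.17910363] [288.56937426 258.77414099] [278.20833333 265.45833333] 24 [-10.98516363  -9.48045791] [0.60635114 5.09665835] 146.7117801371152 143.4735601059139
[0.45530578 0.2814018  0.2758643 ] [3.91603151e-01 9.11771308e-02 1.58052155e+00 3.89083470e-04
 1.47232116e+00 3.17321016e-01]
```

step_arm --pt "8 5 -20 0 0 0.09 0.65" --pt "16 10 -40 0 0 0.19 0.65" --pt "25 15 -60 0 0 0.28 0.65" --pt "34 20 -80 0 0 0.37 0.65" --pt "42 25 -95 0 0 0.46 0.65"

```text
clock: 9.9
tcp_pos: [0.4964, 0.3056, 0.1779]
ee_rot: [-0.188, 0.684, 0.188, 0.679]
ft_force: [-0.5, -0.3, 0.1]
gripper_width: 0.0296
```

step_arm --pt "0 0 -20 0 0 0.09 0.65" --pt "0 0 -40 0 0 0.19 0.65" --pt "0 0 -60 0 0 0.282 0.65" --pt "0 0 -70 0 0 0.282 0.65" --pt "0 0 -70 0 0 0.282 0.65"

```text
clock: 10.32
tcp_pos: [0.4946, 0.3048, 0.1075]
ee_rot: [-0.28, 0.653, 0.28, 0.646]
ft_force: [0.4, 0.7, 1.0]
gripper_width: 0.0297
```

```bash
python3 - <<'E'
from h import *
i=arm.get_image("wrist")
P=[arm.state() for _ in range(1)]
cv2.imwrite("pics/w9.png",i)
s=P[0];print(s["clock"],s["tcp_pos"],s["ee_rot"],s["gripper_width"],s["ft_force"],s["joints"])
E
```

```text
10.3667 [0.4961977  0.30551259 0.10968911] [-0.27967234  0.65146781  0.27978037  0.64737626] 0.030027753105294985 [-0.00162609 -0.03313962  0.08034444] [ 4.03341393e-01  3.51370891e-01  1.62650496e+00  1.44758831e-04
  1.16950363e+00 -4.10145584e-01]
```

View pics/w9.png

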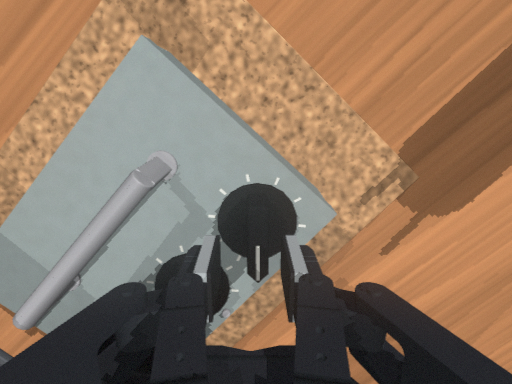

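The bar stands vertical in the picture at x≈257, centred between the fingers and aligned with them. I'll descend, grip, and turn 60.5° clockwise.

step_arm --pt "1 1 -20 0 0 0 0.65" --pt "1 1 -35 0 0 0 0.65" --pt "1 1 -39 0 0 0 0.65" --pt "1 1 -39 0 0 0 0.65"

```text
clock: 10.7
tcp_pos: [0.4987, 0.3073, 0.0729]
ee_rot: [-0.28, 0.65, 0.28, 0.649]
ft_force: [-0.4, 0.5, -1.1]
gripper_width: 0.0301
```

step_arm --pt "0 0 0 0 0 0 0.8" --pt "0 0 0 0 0 0 1" --pt "0 0 0 0 0 0 1" --pt "0 0 0 0 0 0 1" --squeeze 25

```text
clock: 11.03
tcp_pos: [0.4995, 0.3073, 0.0746]
ee_rot: [-0.281, 0.649, 0.28, 0.649]
ft_force: [-3.2, -3.4, 6.2]
gripper_width: 0.0118
```

step_arm --pt "0 0 0 0 0 -0.08 1" --pt "0 0 0 0 0 -0.18 1" --pt "0 0 0 0 0 -0.28 1" --pt "0 0 0 0 0 -0.38 1" --pt "0 0 0 0 0 -0.48 1"

```text
clock: 11.45
tcp_pos: [0.4993, 0.3072, 0.0746]
ee_rot: [-0.117, 0.697, 0.116, 0.697]
ft_force: [-3.5, -2.8, 6.0]
gripper_width: 0.0109
```

step_arm --pt "0 0 0 0 0 -0.1 1" --pt "0 0 0 0 0 -0.2 1" --pt "0 0 0 0 0 -0.3 1" --pt "0 0 0 0 0 -0.4 1" --pt "0 0 0 0 0 -0.5 1"

```text
clock: 11.87
tcp_pos: [0.499, 0.3071, 0.0746]
ee_rot: [0.059, 0.705, -0.06, 0.704]
ft_force: [-4.6, -3.7, 6.9]
gripper_width: 0.0115
```

step_arm --pt "0 0 0 0 0 -0.05 1" --pt "0 0 0 0 0 -0.076 1" --pt "0 0 0 0 0 -0.076 1"

```text
clock: 12.12
tcp_pos: [0.4989, 0.3071, 0.0746]
ee_rot: [0.085, 0.702, -0.085, 0.702]
ft_force: [-5.0, -3.2, 7.4]
gripper_width: 0.0114
```

```bash
python3 - <<'E'
from h import *
from scipy.spatial.transform import Rotation as Ro
s=arm.state();z=Ro.from_quat(s["ee_rot"]).as_matrix()[:,2];print(s["clock"],s["tcp_pos"],np.degrees(np.arctan2(z[1],z[0])),z,s["gripper_width"],s["ft_force"],s["wrist_torque"])
E
```

```text
12.1167 [0.49893888 0.30713101 0.07459225] -13.804015424170595 [ 9.71117461e-01 -2.38601492e-01 -4.52320403e-04] 0.011419419998892207 [-5.0042455  -3.17394548  7.43376515] [-0.70906124  0.78941185  0.0132019 ]
```

step_arm --pt "0 0 0 0 0 0 0.85" --pt "0 0 0 0 0 0 0.65" --pt "0 0 2 0 0 0 0.65" --pt "0 0 25 0 0 0 0.65" --pt "0 0 45 0 0 0 0.65"

```text
clock: 12.53
tcp_pos: [0.4987, 0.3075, 0.1178]
ee_rot: [0.084, 0.703, -0.085, 0.701]
ft_force: [0.4, 0.0, 0.5]
gripper_width: 0.0293
```

step_arm --pt "1 -15 5 0 0 0.1 0.65" --pt "2 -35 5 0 0 0.2 0.65" --pt "3 -55 5 0 0 0.3 0.65" --pt "4 -65 0 0 0 0.4 0.65" --pt "4 -65 0 0 0 0.489 0.65"

```text
clock: 12.95
tcp_pos: [0.5036, 0.2407, 0.1179]
ee_rot: [-0.089, 0.701, 0.089, 0.702]
ft_force: [-0.2, 1.1, -0.6]
gripper_width: 0.0299
```

step_arm --pt "0 0 0 0 0 0 0.65" --pt "0 0 0 0 0 0 0.65"

```text
clock: 13.12
tcp_pos: [0.5038, 0.2427, 0.1185]
ee_rot: [-0.087, 0.701, 0.087, 0.702]
ft_force: [-0.1, 0.8, -0.5]
gripper_width: 0.0299
```

```bash
python3 - <<'E'
from h import *
from scipy.spatial.transform import Rotation as Ro
p=arm.camera_params("wrist");i=arm.get_image("wrist");cv2.imwrite("pics/w10.png",i)
s=arm.state();z=Ro.from_quat(s["ee_rot"]).as_matrix()[:,2];print(s["clock"],s["tcp_pos"],np.degrees(np.arctan2(z[1],z[0])),s["gripper_width"],s["ft_force"])
for y in (.064,0):print(px(None,[*(np.array([.4608,.2398])+rot(.0745)@[.042,y]),.094],p))
E
```

```text
13.1667 [0.50373108 0.24295509 0.1185725 ] 14.153376722737306 0.02976109547028401 [-0.13328158  0.6448656   1.11274052]
[269.87373561 116.12773216]
[248.72227667 229.31604408]
```

View pics/w10.png

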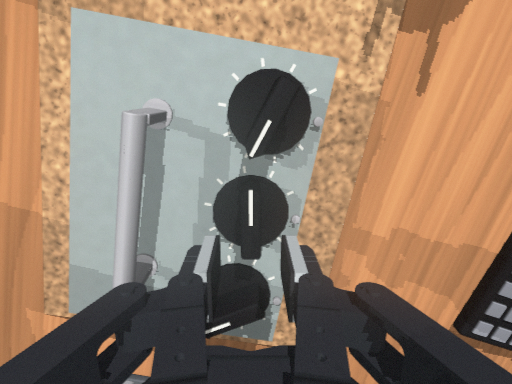

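The middle bar is aligned with the fingers and centred at x≈250. The left dial now points down-left, about where digit 3 should be.

step_arm --pt "-1 0 -20 0 0 0 0.65" --pt "-1 0 -38 0 0 0 0.65" --pt "-1 0 -46 0 0 0 0.65" --pt "-1 0 -46 0 0 0 0.65"

```text
clock: 13.5
tcp_pos: [0.5003, 0.2424, 0.07]
ee_rot: [-0.088, 0.703, 0.087, 0.7]
ft_force: [0.0, -0.8, -0.0]
gripper_width: 0.0297
```

step_arm --pt "0 0 0 0 0 0 0.8" --pt "0 0 0 0 0 0 1" --pt "0 0 0 0 0 0 1" --pt "0 0 0 0 0 0 1" --squeeze 25

```text
clock: 13.83
tcp_pos: [0.5035, 0.2432, 0.0733]
ee_rot: [-0.087, 0.701, 0.088, 0.703]
ft_force: [2.5, 2.5, -1.8]
gripper_width: 0.0115
```

step_arm --pt "0 0 0 0 0 0.08 1" --pt "0 0 0 0 0 0.18 1" --pt "0 0 0 0 0 0.28 1" --pt "0 0 0 0 0 0.38 1" --pt "0 0 0 0 0 0.48 1"

```text
clock: 14.25
tcp_pos: [0.5037, 0.2433, 0.0734]
ee_rot: [-0.253, 0.659, 0.254, 0.661]
ft_force: [2.9, 2.3, -2.7]
gripper_width: 0.0114
```

step_arm --pt "0 0 0 0 0 0.1 1" --pt "0 0 0 0 0 0.2 1" --pt "0 0 0 0 0 0.288 1" --pt "0 0 0 0 0 0.288 1"

```text
clock: 14.58
tcp_pos: [0.5038, 0.2434, 0.0734]
ee_rot: [-0.345, 0.616, 0.345, 0.619]
ft_force: [2.7, 1.8, -1.7]
gripper_width: 0.0114
```

```bash
python3 - <<'E'
from h import *
from scipy.spatial.transform import Rotation as Ro
s=arm.state();z=Ro.from_quat(s["ee_rot"]).as_matrix()[:,2];print(s["clock"],s["tcp_pos"],np.degrees(np.arctan2(z[1],z[0])),s["gripper_width"],s["ft_force"])
E
```

```text
14.5833 [0.50380249 0.24336266 0.07340977] 58.338173584458374 0.011391433405811533 [ 2.65313336  1.78447752 -1.66587924]
```

step_arm --pt "0 0 0 0 0 0 0.85" --pt "0 0 0 0 0 0 0.65" --pt "0 0 2 0 0 0 0.65" --pt "0 0 25 0 0 0 0.65" --pt "0 0 45 0 0 0 0.65"

```text
clock: 15.0
tcp_pos: [0.5003, 0.2417, 0.1165]
ee_rot: [-0.344, 0.62, 0.344, 0.616]
ft_force: [0.7, 0.1, 0.5]
gripper_width: 0.0299
```

step_arm --pt "1 -15 5 0 0 -0.1 0.65" --pt "2 -35 5 0 0 -0.2 0.65" --pt "3 -55 5 0 0 -0.3 0.65" --pt "5 -64 0 0 0 -0.4 0.65" --pt "5 -64 0 0 0 -0.5 0.65"

```text
clock: 15.42
tcp_pos: [0.5064, 0.1762, 0.1167]
ee_rot: [-0.178, 0.685, 0.178, 0.683]
ft_force: [-0.9, 0.1, -0.5]
gripper_width: 0.03
```

step_arm --pt "0 0 0 0 0 -0.1 0.65" --pt "0 0 0 0 0 -0.2 0.65" --pt "0 0 0 0 0 -0.3 0.65" --pt "0 0 0 0 0 -0.4 0.65" --pt "0 0 0 0 0 -0.5 0.65"

```text
clock: 15.83
tcp_pos: [0.5065, 0.1781, 0.1171]
ee_rot: [-0.004, 0.708, 0.004, 0.706]
ft_force: [0.3, 0.5, 1.1]
gripper_width: 0.0298
```

step_arm --pt "0 0 0 0 0 -0.1 0.65" --pt "0 0 0 0 0 -0.2 0.65" --pt "0 0 0 0 0 -0.3 0.65" --pt "0 0 0 0 0 -0.4 0.65" --pt "0 0 0 0 0 -0.5 0.65"

```text
clock: 16.25
tcp_pos: [0.5065, 0.1782, 0.1172]
ee_rot: [0.171, 0.687, -0.172, 0.686]
ft_force: [-0.3, 0.3, 0.1]
gripper_width: 0.0299
```

step_arm --pt "0 0 0 0 0 -0.1 0.65" --pt "0 0 0 0 0 -0.2 0.65" --pt "0 0 0 0 0 -0.3 0.65" --pt "0 0 0 0 0 -0.402 0.65" --pt "0 0 0 0 0 -0.402 0.65"

```text
clock: 16.67
tcp_pos: [0.5066, 0.1782, 0.1172]
ee_rot: [0.303, 0.639, -0.304, 0.638]
ft_force: [0.0, 0.3, 0.1]
gripper_width: 0.0302
```

```bash
python3 - <<'E'
from h import *
from scipy.spatial.transform import Rotation as Ro
p=arm.camera_params("wrist");i=arm.get_image("wrist");cv2.imwrite("pics/w11.png",i)
s=arm.state();z=Ro.from_quat(s["ee_rot"]).as_matrix()[:,2];print(s["clock"],s["tcp_pos"],np.degrees(np.arctan2(z[1],z[0])),s["gripper_width"],s["ft_force"],s["joints"])
ax=np.array([.4608,.2398])+rot(.0745)@[.042,-.064]
n,l,st,ce=cv2.connectedComponentsWithStats((cv2.cvtColor(i,cv2.COLOR_BGR2GRAY)>150).astype(np.uint8))
print(px(None,[*ax,.094],p))
for k in range(1,n):
    if 10<=st[k,4]<300:
        Y,X=np.nonzero(l==k);Q=np.array([ray(None,(a,b),.094,p)[:2]-ax for a,b in zip(X,Y)])*1000;m=Q.mean(0)
        if np.linalg.norm(m)<20:print(ce[k],st[k],m,np.degrees(np.arctan2(m[1],m[0])))
E
```

```text
16.7167 [0.50667803 0.17827037 0.1171776 ] -50.63047754710075 0.0301190513144534 [ 0.01525445  0.78871067 -0.53857686] [ 1.77290909e-01  2.51411350e-01  1.74077321e+00 -2.89622843e-04
  1.15074063e+00  1.06107746e+00]
[249.58593583 228.94436686]
[249.17391304 248.57971014] [247 232   5  34 138] [-9.75958278 -7.62534971] -141.99880443006782
[275.5 240.7] [274 239   4   5  10] [  3.69806031 -16.13445222] -77.09062877898275
```

The right dial's white line is vertical at x=249 and centred between the fingers.

step_arm --pt "0 1 -20 0 0 0 0.65" --pt "0 1 -38 0 0 0 0.65" --pt "0 1 -44 0 0 0 0.65" --pt "0 1 -44 0 0 0 0.65"

```text
clock: 17.05
tcp_pos: [0.5051, 0.1791, 0.0713]
ee_rot: [0.301, 0.641, -0.304, 0.638]
ft_force: [0.1, 0.4, 0.1]
gripper_width: 0.0299
```

step_arm --pt "0 0 0 0 0 0 0.8" --pt "0 0 0 0 0 0 1" --pt "0 0 0 0 0 0 1" --pt "0 0 0 0 0 0 1" --squeeze 25

```text
clock: 17.38
tcp_pos: [0.5079, 0.1795, 0.074]
ee_rot: [0.303, 0.639, -0.302, 0.64]
ft_force: [0.6, -0.9, -1.5]
gripper_width: 0.0112
```

step_arm --pt "0 0 0 0 0 0.08 1" --pt "0 0 0 0 0 0.18 1" --pt "0 0 0 0 0 0.28 1" --pt "0 0 0 0 0 0.38 1" --pt "0 0 0 0 0 0.48 1"

```text
clock: 17.8
tcp_pos: [0.5082, 0.1793, 0.074]
ee_rot: [0.141, 0.692, -0.14, 0.694]
ft_force: [1.2, -2.1, -1.8]
gripper_width: 0.0116
```

step_arm --pt "0 0 0 0 0 0.1 1" --pt "0 0 0 0 0 0.2 1" --pt "0 0 0 0 0 0.3 1" --pt "0 0 0 0 0 0.4 1" --pt "0 0 0 0 0 0.5 1"

```text
clock: 18.22
tcp_pos: [0.5085, 0.1792, 0.0742]
ee_rot: [-0.036, 0.705, 0.035, 0.707]
ft_force: [2.3, -1.8, -0.7]
gripper_width: 0.011
```

step_arm --pt "0 0 0 0 0 0.1 1" --pt "0 0 0 0 0 0.2 1" --pt "0 0 0 0 0 0.294 1" --pt "0 0 0 0 0 0.294 1"

```text
clock: 18.55
tcp_pos: [0.5087, 0.1793, 0.0742]
ee_rot: [-0.138, 0.693, 0.137, 0.695]
ft_force: [3.1, -2.3, -0.9]
gripper_width: 0.0108
```

```bash
python3 - <<'E'
from h import *
from scipy.spatial.transform import Rotation as Ro
s=arm.state();z=Ro.from_quat(s["ee_rot"]).as_matrix()[:,2];print(s["clock"],s["tcp_pos"],np.degrees(np.arctan2(z[1],z[0])),s["gripper_width"],s["ft_force"])
E
```

```text
18.55 [0.50866648 0.17929247 0.0742266 ] 22.38753465668953 0.010810052809442987 [ 3.14066932 -2.25841809 -0.93514158]
```

step_arm --pt "0 0 0 0 0 0 0.85" --pt "0 0 0 0 0 0 0.65" --pt "0 0 2 0 0 0 0.65" --pt "0 0 25 0 0 0 0.65" --pt "0 0 60 0 0 0 0.65"

```text
clock: 18.97
tcp_pos: [0.5032, 0.179, 0.13]
ee_rot: [-0.136, 0.698, 0.136, 0.69]
ft_force: [0.2, 0.8, -0.6]
gripper_width: 0.0296
```

step_arm --pt "-12 25 30 0 0 -0.08 0.65" --pt "-24 50 55 0 0 -0.16 0.65" --pt "-36 75 80 0 0 -0.24 0.65" --pt "-48 98 110 0 0 -0.316 0.65" --pt "-51 102 144 0 0 -0.316 0.65"

```text
clock: 19.38
tcp_pos: [0.4529, 0.2843, 0.2776]
ee_rot: [-0.025, 0.708, 0.026, 0.705]
ft_force: [0.2, 0.8, -0.2]
gripper_width: 0.03
```

step_arm --pt "0 20 0 0 0 0 0.55" --pt "0 20 0 0 0 0 0.55" --pt "0 20 0 0 0 0 0.55"

```text
clock: 19.63
tcp_pos: [0.4556, 0.3021, 0.2775]
ee_rot: [-0.026, 0.707, 0.026, 0.707]
ft_force: [-0.9, 0.8, -1.2]
gripper_width: 0.0383
```

```bash
python3 - <<'E'
from h import *
p=arm.camera_params("wrist");i=arm.get_image("wrist");cv2.imwrite("pics/w12.png",i)
s=arm.state();print(s["clock"],s["tcp_pos"],s["ee_rot"])
c=np.array([.4608,.2398]);E=[px(None,[*(c+rot(.0745)@q),.064],p) for q in([-.075,.1],[.075,.1],[.075,-.1],[-.075,-.1])]
lab=cv2.cvtColor(i,cv2.COLOR_BGR2LAB).astype(np.float32)
K,W=fitrect(i,None,cv2.GaussianBlur(lab[...,2],(0,0),1),E,.064,p);print("lid",K.round(0).tolist(),W.mean(0))
for a,b in zip(W,np.roll(W,-1,0)):print(np.linalg.norm(b-a),np.degrees(np.arctan2(*(b-a)[::-1])))
g=cv2.cvtColor(i,cv2.COLOR_BGR2GRAY);n,l,st,ce=cv2.connectedComponentsWithStats((g>165).astype(np.uint8))
for nm,y in(("left",.064),("middle",0),("right",-.064)):
    ax=W.mean(0)+rot(.0745)@[.042,y]
    for k in range(1,n):
        if 8<=st[k,4]<90:
            Y,X=np.nonzero(l==k);Q=np.array([ray(None,(a,b),.094,p)[:2]-ax for a,b in zip(X,Y)])*1000;m=Q.mean(0)
            if np.linalg.norm(m)<18:
                w,v=np.linalg.eigh(np.cov(Q.T));d=v[:,1]*np.sign(v[:,1]@m)
                print(nm,ce[k],st[k,4],m,np.sqrt(w),*[np.degrees(.0745-np.arctan2(q[1],q[0]))%360 for q in(d,m)])
E
```

```text
19.6833 [0.45538131 0.30123144 0.27641747] [-0.02635031  0.70733598  0.02549973  0.7059258 ]
lid [[183.0, 124.0], [321.0, 123.0], [311.0, 287.0], [193.0, 287.0]] [0.46180876 0.241799  ]
0.15195244834643534 4.652979394577915
0.2071364422862255 -85.53141809403142
0.1528842426089798 -175.7971381228079
0.20594048501989196 94.20958015048627
left [287.74285714 177.51428571] 35 [ -3.04342898 -14.12854452] [0.57568809 6.14524516] 108.33232966313163 106.42486414141
middle [280.03125 216.4375 ] 32 [-11.43928726   5.11958296] [0.60129061 5.78567758] 216.10109139245185 208.37914589599032
```

step_arm --pt "-6 -20 -25 0 0 0 0.55" --pt "-12 -42 -50 0 0 0 0.55" --pt "-19 -63 -80 0 0 0 0.55" --pt "-19 -63 -110 0 0 0 0.55" --pt "-19 -63 -110 0 0 0 0.55"

```text
clock: 20.1
tcp_pos: [0.4308, 0.2347, 0.1595]
ee_rot: [-0.026, 0.712, 0.023, 0.701]
ft_force: [-0.9, -0.7, -0.7]
gripper_width: 0.0387
```

```bash
python3 - <<'E'
from h import *
p=arm.camera_params("wrist");i=arm.get_image("wrist");cv2.imwrite("pics/w13.png",i)
s=arm.state();print(s["clock"],s["tcp_pos"],s["ee_rot"],s["gripper_width"])
g=cv2.cvtColor(i,cv2.COLOR_BGR2GRAY)
for e in(.05,.03,.01):
    u=px(None,[*(np.array([.4369,.2380])+rot(.0745)@[0,e]),.104],p).round().astype(int);print(u,g[u[1],u[0]-25:u[0]+26])
# angle table
for th in np.arange(.1,1.56,.1).tolist()+[1.55]:
    a=th*40/90;q=np.radians(29.5)+th;dx=99-113.74*np.cos(q)-19*np.sin(a);dz=113.74*np.sin(q)-56+19*(1-np.cos(a))
    print(round(th,2),np.array([dx*.9972,dx*.0744,dz,-.0744*a*1000,.9972*a*1000]).round(0))
E
```

```text
20.15 [0.43331044 0.23605439 0.16280231] [-0.02613221  0.71053345  0.02381522  0.70277462] 0.03874549268931358
[262 130] [179 178 179 178 178 177 180 177 177 178 177 175 174 175 160 127 122 119
 139 151 164 171 177 183 183 189 193 192 185 179 170 166 158 149 139 124
 126 156 158 155 153 154 153 153 153 155 153 156 156 154 155]
[262 162] [175 175 177 176 177 176 178 176 177 177 175 174 175 175 175 175 158 120
 142 155 165 171 178 181 186 188 191 187 180 173 167 160 150 141 128 124
 144 174 174 176 177 172 175 172 174 173 172 172 172 172 173]
[261 192] [177 178 177 176 180 177 177 177 176 176 173 173 174 173 172 172 172 160
 136 143 157 167 173 179 185 187 189 188 185 177 169 165 154 142 134 116
 129 170 174 171 173 171 172 174 171 171 172 172 172 172 172]
0.1 [ 5.  0. 10. -3. 44.]
0.2 [11.  1. 19. -7. 89.]
0.3 [ 18.   1.  27. -10. 133.]
0.4 [ 26.   2.  34. -13. 177.]
0.5 [ 35.   3.  41. -17. 222.]
0.6 [ 44.   3.  47. -20. 266.]
0.7 [ 53.   4.  52. -23. 310.]
0.8 [ 63.   5.  55. -26. 355.]
0.9 [ 74.   6.  58. -30. 399.]
1.0 [ 84.   6.  59. -33. 443.]
1.1 [ 95.   7.  60. -36. 488.]
1.2 [105.   8.  59. -40. 532.]
1.3 [116.   9.  57. -43. 576.]
1.4 [126.   9.  55. -46. 620.]
1.5 [136.  10.  51. -50. 665.]
1.55 [140.  10.  48. -51. 687.]
```

step_arm --pt "0 0 -25 0 0 0 0.55" --pt "0 -1 -50 0 0 0 0.55" --pt "0 -1 -70 0 0 0 0.55" --pt "0 -1 -82 0 0 0 0.55" --pt "0 -1 -82 0 0 0 0.55"

```text
clock: 20.57
tcp_pos: [0.4363, 0.2372, 0.084]
ee_rot: [-0.026, 0.708, 0.025, 0.705]
ft_force: [-0.7, 0.2, 0.4]
gripper_width: 0.0385
```

step_arm --pt "0 0 0 0 0 0 0.8" --pt "0 0 0 0 0 0 1" --pt "0 0 0 0 0 0 1" --pt "0 0 0 0 0 0 1" --squeeze 25

```text
clock: 20.9
tcp_pos: [0.4386, 0.2382, 0.0872]
ee_rot: [-0.026, 0.706, 0.026, 0.708]
ft_force: [-0.0, -0.3, 4.5]
gripper_width: 0.0109
```

step_arm --pt "2 0 5 -0.002 0.022 0 1" --pt "5 0 10 -0.003 0.044 0 1" --pt "8 1 15 -0.005 0.066 0 1" --pt "11 1 19 -0.007 0.089 0 1"

```text
clock: 21.23
tcp_pos: [0.4479, 0.2387, 0.1045]
ee_rot: [-0.027, 0.738, 0.025, 0.674]
ft_force: [-0.7, -0.2, -4.1]
gripper_width: 0.0109
```

```bash
python3 - <<'E'
from h import *
s=arm.state();print(s["clock"],s["tcp_pos"],s["gripper_width"],s["ft_force"],s["wrist_torque"])
E
```

```text
21.2333 [0.44786007 0.23872138 0.10446492] 0.01092611445774336 [-0.73023411 -0.23312643 -4.1284839 ] [ 0.20349235  0.15772521 -0.01708949]
```

step_arm --pt "7 0 8 -0.003 0.044 0 1" --pt "15 1 15 -0.006 0.088 0 1" --pt "24 2 22 -0.01 0.133 0 1" --pt "33 2 28 -0.013 0.177 0 1" --pt "42 3 33 -0.016 0.221 0 1"

```text
clock: 21.65
tcp_pos: [0.4888, 0.2414, 0.1387]
ee_rot: [-0.03, 0.809, 0.021, 0.586]
ft_force: [-4.2, -1.4, 2.0]
gripper_width: 0.0114
```

```bash
python3 - <<'E'
from h import *
i=arm.get_image("scene")
s=arm.state();print(s["clock"],s["tcp_pos"],s["gripper_width"],s["ft_force"],s["wrist_torque"],s["joints"])
E
```

```text
21.7 [0.4920093  0.2416786  0.13961429] 0.010927597785772021 [-5.76236208 -0.73074107 11.93099594] [-0.27103987  1.39745656  0.01868621] [0.26388746 0.44019885 1.46818741 0.05948565 1.54283461 0.1806071 ]
```

The lid is free: at first lift the force was about 4 N, well under the box's weight. The present force of about 13 N points radially outward, so my arc is a few mm too tight. I'll widen it and go on.

step_arm --pt "9 1 6 -0.003 0.045 0 1" --pt "20 2 9 -0.007 0.089 0 1" --pt "30 2 10 -0.01 0.133 0 1" --pt "42 3 11 -0.013 0.178 0 1" --pt "42 3 11 -0.013 0.178 0 1"

```text
clock: 22.12
tcp_pos: [0.5348, 0.2452, 0.149]
ee_rot: [-0.03, 0.857, 0.019, 0.514]
ft_force: [0.0, 1.6, 2.8]
gripper_width: 0.0109
```

```bash
python3 - <<'E'
from h import *
i=arm.get_image("scene");cv2.imwrite("pics/s14.png",i)
s=arm.state();print(s["clock"],s["tcp_pos"],s["ee_rot"],s["gripper_width"],s["ft_force"],s["wrist_torque"],s["joints"])
E
```

```text
22.1667 [0.53455156 0.24521871 0.14900325] [-0.03071054  0.85614996  0.01926739  0.51545405] 0.01073053225117297 [0.81516689 2.09319962 2.16890639] [ 0.20954868 -0.21079208 -0.09015057] [0.23987851 0.62567959 1.21352832 0.08099855 1.7826208  0.16467516]
```

step_arm --pt "10 1 -1 -0.004 0.044 0 1" --pt "21 2 -3 -0.007 0.088 0 1" --pt "31 2 -5 -0.01 0.132 0 1" --pt "41 3 -9 -0.014 0.177 0 1" --pt "45 3 -12 -0.015 0.199 0 1"

```text
clock: 22.58
tcp_pos: [0.5793, 0.2488, 0.1389]
ee_rot: [-0.032, 0.903, 0.017, 0.427]
ft_force: [3.0, 3.1, 10.2]
gripper_width: 0.0106
```

step_arm --pt "0 0 0 0 0 0 1" --pt "0 0 0 0 0 0 1"

```text
clock: 22.75
tcp_pos: [0.5797, 0.2488, 0.1385]
ee_rot: [-0.033, 0.902, 0.017, 0.429]
ft_force: [2.4, 3.1, 5.2]
gripper_width: 0.0109
```

```bash
python3 - <<'E'
from h import *
from scipy.spatial.transform import Rotation as Ro
s=arm.state();x=Ro.from_quat(s["ee_rot"]).as_matrix()[:,0];g=s["tcp_pos"]-.019*x
h=np.array([*(np.array([.4608,.2398])+rot(.0745)@[.075,0]),.048]);d=g-h;dx=d[:2]@[.9972,.0744]
print(s["clock"],s["tcp_pos"],x,s["gripper_width"],s["ft_force"],"lid",np.radians(180)-np.arctan2(d[2],dx)-np.radians(29.5),np.hypot(dx,d[2]))
E
```

```text
22.75 [0.57965731 0.24881834 0.1385147 ] [-0.62903359 -0.04439621 -0.77610935] 0.010897130074755262 [2.44511152 3.07449409 5.24471207] lid 1.546173305983285 0.11931411792586162
```

step_arm --pt "0 0 0 0 0 0 0.9" --pt "0 0 0 0 0 0 0.78" --pt "0 0 0 0 0 0 0.72" --pt "0 0 0 0 0 0 0.72" --pt "3 0 4 0 0 0 0.72"

```text
clock: 23.17
tcp_pos: [0.5792, 0.2473, 0.1392]
ee_rot: [-0.034, 0.904, 0.015, 0.425]
ft_force: [0.1, -0.0, -0.4]
gripper_width: 0.0239
```

step_arm --pt "9 1 12 0 0 0 0.72" --pt "22 1 28 0 0 0 0.72" --pt "38 2 48 0 0 0 0.72" --pt "56 3 70 0 0 0 0.72" --pt "75 5 93 0 0 0 0.72"

```text
clock: 23.58
tcp_pos: [0.6553, 0.2522, 0.2342]
ee_rot: [-0.033, 0.904, 0.015, 0.426]
ft_force: [1.0, 0.1, 0.8]
gripper_width: 0.0243
```

step_arm --pt "15 1 25 0 0 0 0.72" --pt "20 1 55 0 0 0 0.72" --pt "20 1 85 0 0 0 0.72" --pt "20 1 85 0 0 0 0.72"

```text
clock: 23.92
tcp_pos: [0.6657, 0.2502, 0.3194]
ee_rot: [-0.032, 0.902, 0.016, 0.429]
ft_force: [-0.9, 1.1, 0.9]
gripper_width: 0.0241
```

```bash
python3 - <<'E'
from h import *
s=arm.state();print(s["clock"],s["tcp_pos"],s["ft_force"],s["joints"],s["gripper_width"])
a=arm.get_image("scene");b=arm.get_image("top");cv2.imwrite("pics/s15.png",a);cv2.imwrite("pics/t15.png",b)
cv2.imwrite("pics/v15.png",np.hstack([cv2.resize(a[100:300,210:430],(440,400),interpolation=2),cv2.resize(b[140:300,110:255],(360,400),interpolation=2)]))
E
```

```text
23.9167 [0.66572063 0.25022699 0.31943106] [-0.92337818  1.05185503  0.8927584 ] [0.20126703 1.05007812 0.22517884 0.14532434 2.54020265 0.22000784] 0.024090716837354257
```

View pics/v15.png

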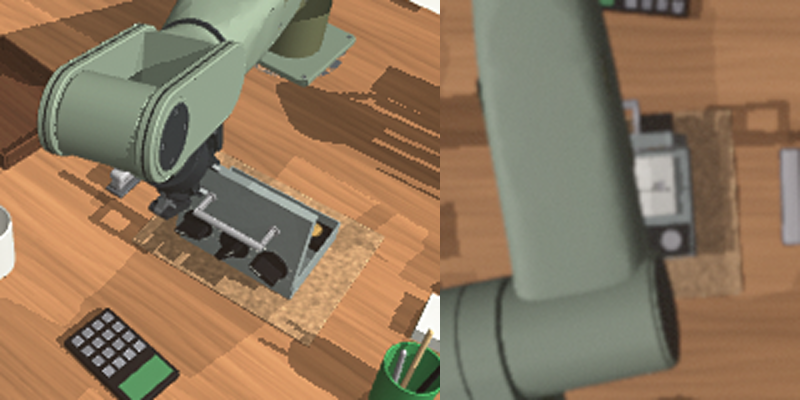

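The lid stands up, with the handle and dials on the far side, and the gripper is clear of it. Joint 3 reads 0.225, right at its limit, so I'll back away from that at once.

step_arm --pt "-10 0 0 0.007 -0.1 0 0.72" --pt "-25 0 5 0.014 -0.2 0 0.72" --pt "-45 0 10 0.02 -0.3 0 0.72" --pt "-65 0 10 0.029 -0.4 0 0.72" --pt "-85 0 10 0.036 -0.5 0 0.72"

```text
clock: 24.43
tcp_pos: [0.5811, 0.2508, 0.3259]
ee_rot: [-0.027, 0.766, 0.024, 0.642]
ft_force: [0.3, 0.3, 0.5]
gripper_width: 0.0238
```

```bash
python3 - <<'E'
from h import *
s=arm.state();print(s["clock"],s["tcp_pos"],s["ft_force"],s["joints"])
E
```

```text
24.4333 [0.58114819 0.25083404 0.32585504] [0.33820859 0.34185305 0.53518709] [0.25442819 0.39639078 1.1172901  0.03344299 1.80043195 0.1866071 ]
```

step_arm --pt "-10 -35 8 0 0 0 0.72" --pt "-20 -70 12 0 0 0 0.72" --pt "-30 -105 12 0 0 0 0.72" --pt "-40 -140 12 0 0 0 0.72" --pt "-50 -175 12 0 0 0 0.72"

```text
clock: 24.85
tcp_pos: [0.5308, 0.0746, 0.3373]
ee_rot: [-0.028, 0.768, 0.024, 0.639]
ft_force: [-0.3, 0.7, -0.1]
gripper_width: 0.0237
```

step_arm --pt "-10 -35 0 0 0 0 0.72" --pt "-20 -70 0 0 0 0 0.72" --pt "-30 -105 0 0 0 0 0.72" --pt "-30 -105 0 0 0 0 0.72" --pt "-30 -105 0 0 0 0 0.72"

```text
clock: 25.27
tcp_pos: [0.5013, -0.0307, 0.3372]
ee_rot: [-0.026, 0.768, 0.022, 0.639]
ft_force: [0.1, 0.2, 0.1]
gripper_width: 0.0241
```

```bash
python3 - <<'E'
from h import *
b=arm.get_image("top");cv2.imwrite("pics/t16.png",b);a=arm.get_image("scene");cv2.imwrite("pics/s16.png",a)
s=arm.state();print(s["clock"],s["tcp_pos"],s["joints"].round(2))
c=np.array([.4608,.2398]);W=lambda x,y,z:[*(c+rot(.0745)@[x,y]),z]
# base rim: near edge (x=-75) at z=.048 in top view: column profile through the near and side edges
lab=cv2.cvtColor(b,cv2.COLOR_BGR2LAB).astype(np.float32);f=lab[...,2]
def edge(p0,dirn,z,img,name,rng=.02,ch=f):
    r=[]
    for t in np.linspace(-.6,.6,25):
        q=np.array(p0)+np.array(dirn[0])*t
        ws=np.arange(-rng,rng,.0005);u=np.array([px(name,W(*(q+np.array(dirn[1])*w),z)) for w in ws],np.float32)
        v=cv2.GaussianBlur(cv2.remap(ch,u[:,0][None],u[:,1][None],1),(9,1),2)[0];r.append(ws[np.argmax(abs(v[6:]-v[:-6]))+3])
    return np.median(r)*1000,np.std(r)*1000
print("near edge off mm",edge((-.075,0),((0,.1),(1,0)),.048,b,"top"))
print("left edge",edge((0,.1),((.05,0),(0,1)),.048,b,"top"))
print("right edge",edge((0,-.1),((.05,0),(0,1)),.048,b,"top"))
# mat edges in top
K,M=fitrect(b,None,cv2.GaussianBlur(lab[...,1]+lab[...,2],(0,0),1.5),[px("top",[*(np.array([.4608,.2389])+rot(.074)@q),.004]) for q in([-.13,.16],[.13,.16],[.13,-.16],[-.13,-.16])],.004,arm.camera_params("top"));print("mat top",M.mean(0))
# lid free edge corners for several openings, scene camera
for th in(1.3,1.45,1.57,1.7):
    R=np.array([[-np.cos(th),np.sin(th)],[np.sin(th),np.cos(th)]]) # (along, normal)->(x,z)
    pts=[]
    for y in(.1,-.1):
        v=R@[.150,.016];pts.append(px("scene",W(.075+v[0],y,.048+v[1])).round(1))
    print(th,*pts)
d=cv2.absdiff(cv2.imread("pics/scene0.png"),a)
# bystanders: change near each
for n,(x,y,z) in dict(stap=ray("top",(252,218),.045),mug=ray("top",(266,130),.09),tape=ray("top",(318,133),.06),calc=ray("top",(190,132),.018)).items():
    u=px("top",[x,y,z]).astype(int);A=cv2.imread("pics/top0.png")[u[1]-22:u[1]+22,u[0]-22:u[0]+22];B=b[u[1]-28:u[1]+28,u[0]-28:u[0]+28]
    m=cv2.matchTemplate(B,A,cv2.TM_CCOEFF_NORMED);_,mx,_,l=cv2.minMaxLoc(m);print(n,round(mx,3),np.array(l)-6)
g=cv2.cvtColor(a,cv2.COLOR_BGR2HSV)
E
```

```text
25.3667 [ 0.50172256 -0.02881559  0.33718103] [-0.2   0.11  1.44 -0.05  1.76 -0.28]
near edge off mm (np.float64(2.5000000000000195), np.float64(5.238320341483523))Traceback (most recent call last):
  File "<stdin>", line 15, in <module>
  File "<stdin>", line 11, in edge
  File "h.py", line 8, in px
    p=p or arm.camera_params(name);q=np.array(p["R"])@np.array(X)+np.array(p["t"])
           ~~~~~~~~~~~~~~~~~^^^^^^
ValueError: time passes only in moves, steps and waits
```

```bash
python3 - <<'E'
from h import *
b=cv2.imread("pics/t16.png");a=cv2.imread("pics/s16.png");T=arm.camera_params("top");S=arm.camera_params("scene")
c=np.array([.4608,.2398]);W=lambda x,y,z:[*(c+rot(.0745)@[x,y]),z]
lab=cv2.cvtColor(b,cv2.COLOR_BGR2LAB).astype(np.float32)
def edge(p0,d,n,z,img,P,rng=.02):
    ch=cv2.cvtColor(img,cv2.COLOR_BGR2LAB)[...,2].astype(np.float32);r=[]
    for t in np.linspace(-.6,.6,25):
        q=np.array(p0)+np.array(d)*t;ws=np.arange(-rng,rng,.0005)
        u=np.array([px(None,W(*(q+np.array(n)*w),z),P) for w in ws],np.float32)
        v=cv2.GaussianBlur(cv2.remap(ch,u[:,0][None],u[:,1][None],1),(9,1),2)[0];r.append(ws[np.argmax(abs(v[6:]-v[:-6]))+3])
    return np.median(r)*1000,np.std(r)*1000
print("near",edge((-.075,0),(0,.1),(1,0),.048,b,T),"left",edge((0,.1),(.05,0),(0,1),.048,b,T),"right",edge((0,-.1),(.05,0),(0,1),.048,b,T))
K,M=fitrect(b,None,cv2.GaussianBlur(lab[...,1]+lab[...,2],(0,0),1.5),[px(None,[*(np.array([.4608,.2389])+rot(.074)@q),.004],T) for q in([-.13,.16],[.13,.16],[.13,-.16],[-.13,-.16])],.004,T);print("mat top",M.mean(0))
# lid: along the expected free edge, grey(lid)->background in scene, per opening angle: profile of saturation along circle arc at y=0.09
sat=cv2.cvtColor(a,cv2.COLOR_BGR2HSV)[...,1]
for y in(.085,0.04,-.085):
    row=[]
    for th in np.arange(1.2,1.76,.05):
        # point just inside and just outside the free edge on the outer face
        o=[]
        for L in(.143,.160):
            x=.075-np.cos(th)*L+np.sin(th)*.016;z=.048+np.sin(th)*L+np.cos(th)*.016
            u=px(None,W(x,y,z),S).round().astype(int);o.append(int(sat[u[1],u[0]]))
        row.append((round(th,2),*o))
    print(y,row)
A0=cv2.imread("pics/top0.png")
for n,u in dict(stap=(252,218),mug=(266,130),tape=(318,133),calc=(190,132),cup=(88,188),notes=(93,235),mouse=(416,220),tray=(337,208)).items():
    A=A0[u[1]-20:u[1]+20,u[0]-20:u[0]+20];B=b[u[1]-26:u[1]+26,u[0]-26:u[0]+26]
    _,mx,_,l=cv2.minMaxLoc(cv2.matchTemplate(B,A,cv2.TM_CCOEFF_NORMED));print(n,round(mx,3),np.array(l)-6)
E
```

```text
near (np.float64(2.5000000000000195), np.float64(5.238320341483523)) left (np.float64(-0.4999999999999831), np.float64(0.7483314773547889)) right (np.float64(-4.499999999999987), np.float64(0.5953150426454893))
mat top [0.46494347 0.23634187]
0.085 [(np.float64(1.2), 113, 136), (np.float64(1.25), 111, 135), (np.float64(1.3), 84, 136), (np.float64(1.35), 12, 121), (np.float64(1.4), 15, 114), (np.float64(1.45), 14, 21), (np.float64(1.5), 14, 14), (np.float64(1.55), 11, 14), (np.float64(1.6), 14, 9), (np.float64(1.65), 8, 10), (np.float64(1.7), 13, 11), (np.float64(1.75), 13, 8)]
0.04 [(np.float64(1.2), 111, 134), (np.float64(1.25), 116, 136), (np.float64(1.3), 109, 136), (np.float64(1.35), 11, 110), (np.float64(1.4), 14, 113), (np.float64(1.45), 14, 24), (np.float64(1.5), 14, 16), (np.float64(1.55), 11, 14), (np.float64(1.6), 13, 14), (np.float64(1.65), 10, 11), (np.float64(1.7), 8, 11), (np.float64(1.75), 11, 11)]
-0.085 [(np.float64(1.2), 136, 135), (np.float64(1.25), 137, 134), (np.float64(1.3), 136, 134), (np.float64(1.35), 130, 134), (np.float64(1.4), 20, 135), (np.float64(1.45), 14, 138), (np.float64(1.5), 18, 21), (np.float64(1.55), 17, 14), (np.float64(1.6), 11, 15), (np.float64(1.65), 14, 11), (np.float64(1.7), 28, 23), (np.float64(1.75), 126, 138)]
stap 0.691 [0 5]
mug 0.946 [0 0]
tape 0.998 [0 0]
calc 0.996 [0 0]
cup 0.996 [0 0]
notes 0.993 [0 0]
mouse 0.942 [0 0]
tray -0.103 [-6  6]
```

```bash
python3 - <<'E'
from h import *
for f0,f1,u in(("scene0","s16",(279,182)),("scene0","s15",(279,182)),("top0","t15",(252,218)),("top0","t16",(252,230))):
    A0=cv2.imread(f"pics/{f0}.png");b=cv2.imread(f"pics/{f1}.png")
    A=A0[u[1]-10:u[1]+10,u[0]-12:u[0]+12];B=b[u[1]-18:u[1]+18,u[0]-20:u[0]+20]
    _,mx,_,l=cv2.minMaxLoc(cv2.matchTemplate(B,A,cv2.TM_CCOEFF_NORMED));print(f1,u,round(mx,3),np.array(l)-8)
E
```

```text
s16 (279, 182) 0.978 [0 0]
s15 (279, 182) 0.282 [-4  4]
t15 (252, 218) 0.993 [0 0]
t16 (252, 230) 0.961 [0 0]
```

The stapler has not moved; the arm was only covering part of it in one view. All checks pass, so I'm handing the job in.

```bash
python3 -c "
from rig import arm
print(arm.sign_off())"
```

```text
the job is handed in; nothing more can be done
None
```

I lifted the cash box level out of the tray, set it down in the middle of the mat with the hinge away from the robot, and set the dials to 3, 6 and 2. I then opened the lid, released it and moved the arm clear. I handed in at about 25 s.

**Last checks**
- **Box on the mat:** after placing, box and mat centres agreed within about 1 mm, and both were turned about 4.3°. A check from the top camera after opening gave about 2 mm, though its near-edge reading was noisy (5 mm spread).
- **Dials:** the camera read 108.3° on the left dial (target 108°) and 216.1° on the middle (target 216°). A finger hid the right dial, so that one rests on the gripper's angle, about 72° (target 72°). The lid came free with about 4 N, well under the box's weight.
- **Lid:** it stands at roughly 1.5 rad (1.55 from the gripper's position, 1.48–1.52 from the scene image). It stayed up after release.
- **Other objects:** image matching showed no movement of the stapler, mug, tape, calculator, pen cup, notes or mouse. The tray's own check was unusable because the box had left it.

**What disagreed or may count against the job**
- **Joint limit:** on the retreat after opening, joint 3 read 0.225 against its lower limit of 0.23, and I backed off at once. I don't know whether that is sensor noise or a real overrun.
- **Opening arc:** it ran a few mm tight at first, pressing about 13 N towards the hinge, until I widened it.
- **Camera calibration:** the top and wrist cameras disagree by about 4 mm on absolute position, so I relied on box-to-mat differences within one camera.

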